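# Refit the guide roller's spacer, washer and retaining cap on a film scanner spindle

## Task

Finish the guide roller on the film scanner's upright spindle: put the blue spacer on the shaft first, then the brass washer, then the black and orange retaining cap. The cap only drops fully home onto the washer when its square socket meets the square end of the spindle, so rest it on the square and turn it under a light press until it drops, then press it home, always gently, since the spindle is sprung and must never be pushed down to its stop. Leave the steel spare washer and everything else where it is.

Things in the scene. Friction and masses are not known exactly. Their poses are not given: they have to be found in the camera images.
- deck: grey slab of the film transport, 240 x 260 mm, top 30 mm above the table. Origin: centre of its underside, z up. A black scan gate (50 x 90 mm, 40 mm high) stands on it 88 mm along its own +x and two idle rollers (38 mm high) at +85 mm x, 100 mm to either side in y. Fixed.
- hub: sprung foot of the upright spindle, 20 mm behind (own -x) the deck's centre. Origin: on the spindle axis at deck top, z up; heights below are above it; it moves with the spindle. The spindle floats on a spring: it starts to sink at about 5 N of push, then 1.8 N per mm, to a hard stop at 8 mm (20 N), damped, and comes back up unloaded. Pushing it to that stop spoils it: keep its travel under 7 mm.
- roller_top (a point): centre of the flat top of the guide roller (black and grey, 52 mm across, bearing inside) already fitted on the spindle, 36 mm above the hub's origin. From it rises the round steel shaft, 20 mm across, up to 79 mm (top edge chamfered 1.2 mm).
- square_top (a point): top centre, at 89 mm, of the square aluminium tang that ends the shaft: 14 mm wide, from 79 to 89 mm, with a tapered round nose (13.8 mm) on it up to 92 mm. The angle at which the square stands changes every time, is NOT measured and is unrelated to any orientation reported: find it by feel or sight. A brake (0.4 N m) holds the spindle against turning.
- spacer: blue spacer tube standing on the mat, outer diameter 34 mm, hole 22 mm, 25 mm high. Origin: centre of its underside. Either end up will do.
- spacer_mid (a point): the middle of the blue spacer, on its axis at half height (12.5 mm).
- washer: brass thrust washer lying flat on the mat, outer diameter 40 mm, hole 22 mm, 7 mm thick. Origin: centre of its underside. Either face up will do.
- washer_mid (a point): the middle of the brass washer, on its axis at half thickness (3.5 mm).
- cap: retaining cap, black with ribbed side and orange top, standing on the mat the right way up, diameter 38 mm, 30 mm high. Origin: centre of its open underside, z up. Inside: a round bore 21.6 mm wide for the lowest 14 mm, above it the square socket.
- cap_socket (a point): mouth centre of the cap's square socket, 14 mm above its underside: 14.9 mm wide, sides along the cap's x and y, 12 mm deep. Unless it matches the spindle's square within about 4 degrees the cap rests on the square, underside at 75 mm; when it matches (every quarter turn) it drops 7 mm onto the washer, underside at 68 mm: fully home.
- mat: black rubber service mat, 220 x 240 mm, 4 mm thick, flat on the table; four loose parts stand on it in a 2 x 2 grid along its sides, about 100 mm apart in its x and 110 mm in its y, in an order that changes. Origin: centre of its underside. Fixed.
- spare_washer: steel washer, the spare: 40 mm across, 7 mm high, 22 mm hole. Looks like the brass one but silver grey; lies on the mat and stays there. Origin: centre of its underside.
- loupe: black loupe standing on the deck, 36 mm across at the foot, 40 mm high. Origin: centre of its foot. Leave alone.
- film_can: round steel film can lying flat, 104 mm across, 25 mm high. Origin: centre of its underside. Leave alone.
- cleaner: white bottle of cleaner, 60 mm across, 140 mm high. Origin: centre of its foot. Leave alone.
- screwdriver: red-handled screwdriver, 200 mm long, lying on the table. Leave alone.
- brush: wooden dusting brush, 200 mm long, lying on the table. Leave alone.
- reel: small black film roll on a yellow core lying flat, 110 mm across, 16 mm high. Origin: centre of its underside. Leave alone.

How it is judged:
By the outcome, as a careful person would: the job done as asked, in the order asked, and still so for the second after the job is handed in, with the robot touching nothing.
It also fails if it takes over 69 s, if anything falls off the work surface, if the arm or the gripper's body presses on something with over 40 N, if the wrist force passes 120 N, or if a joint passes its speed limit or range.

## Robot

A 7-joint arm with a two-finger parallel gripper is mounted at the origin on the work surface. World frame = base frame: x ahead of the robot, y to its left, z up, the work surface at z = 0. Lengths are in m, angles in degrees, forces in N, time in s.
With the tool pointing down it reaches from about 0.425 to 0.925 m from the base axis. Payload 6.8 kg.
Tool frame: the origin (TCP) lies between the finger pads; the fingertips stand 17 mm ahead of it and the grasp point (between the pads) lies 2 mm behind it; z points along the fingers, y is the line along which they close (so a half turn about z gives the same grasp; the last joint's range is limited). The gripper opens to 85 mm and grips with 20 to 120 N. Pads are 22 mm wide; open, the fingers measure 114 mm over their backs; the gripper's body (76 mm by 85 mm) begins 54 mm behind the grasp point. The pads swing forward as they close: fully open they stand 13 mm farther back than shut.
Start: joints at [70.411, 27.33, 1.283, 89.118, -0.659, 63.558, -4.761], TCP at [0.156, -0.657, 0.248] pointing down, gripper open.
Joint ranges: [-169.35, 169.35], [-19.33, 120.38], [-80.79, 83.38], [13.8, 139.57], [-78.32, 258.32], [9.67, 109.79], [-169.56, 169.56]. Speed limits (degrees/s): [136.94, 136.94, 180, 180, 180, 180, 180].

## Interface

Orientations are given as a 3x3 rotation matrix whose columns are the frame's x, y, z axes.
In Python, from bench import r gives the robot as it stands.
- The arm moves only by the shell command python3 -m handwheel 'ROWS' [FORCE]. ROWS is JSON, one flat list of numbers, 7 for each row, row after row: the shift along the tool's x, y, z in mm, then the turn, a rotation vector about the tool's x, y, z in degrees, then the closure in counts, from 0 (fully open) to 255 (shut). In form: [x, y, z, wx, wy, wz, grip, x, y, z, wx, wy, wz, grip, ...]. A call has 1 to 20 rows; each row shifts and turns the commanded pose from where the row before left it, along the tool's axes as they then stand; what a row does not reach is not made up. A row lasts 1/10 s, in which the tool goes at most 50 mm and 8.59 degrees, less where a joint would pass 70% of its speed; a pose out of reach is approached as far as the arm can. A call is refused whole if a number of a shift passes 50 or a number of a turn 8.59, either way. A call with a gripper value outside its range is refused whole. The fingers move at their own pace and stop on an object; FORCE is the grip in N (left out, the last holds). Time passes only in rows, so rows that do not move let the fingers close. It gives the time, the measured TCP pose, the force, the opening and the grip force at its end, in the units of the state.
- r.observe(): the state, without advancing time (a new reading comes with each control period).
- r.grab_frame(name): name is "scene" or "top" or "wrist"; returns the picture (420x560x3 uint8, red, green, blue); there is no depth.
- r.camera_model(name): a dict with "fx", "fy", "cx", "cy" (pixels), "T" (4x4, takes a point from camera to world coordinates). Camera axes: x right, y down, z forward; pixel columns grow to the right and rows downward; lengths in m; the calibration is good to about 2 mm. The wrist camera is an equidistant fisheye: a pixel r from the principal point sees the ray r / f radians off the axis. A picture is of the moment at which its call begins: read the wrist's pose just before it. camera_model takes no time and is no camera call; for the wrist camera it gives the pose at the moment of the call.
- r.hand_in(): hands the job in; it is judged then, once.
The state is a dict: "time": time; "joints": joint angles; "qvel": joint speeds; "joint_torque": joint torques, N m; "ee_pos": TCP position; "ee_rot": TCP orientation; "wrist_force": force on the tool from outside, world axes, zero at the start; "wrist_torque": the same for the moment, N m; "gripper_width": finger opening in m; "grasp_force": force on a finger pad.
Only numpy, scipy, OpenCV 4.12 (cv2) and the standard library are available. Lean on these libraries where they do the work, as an engineer would, in place of code of your own. Each camera call takes 0.05 s, during which the arm holds its last target. There are 200 camera calls.

## Working session

There is one attempt and no reset: what is moved stays moved. The work goes in short steps, Python scripts to look and compute and a shell command to move; the robot and the scene stay as the last step left them, time stands still between calls to the robot, and variables do not carry over. Pictures are saved under pics/ and viewed, at most 10 in all, crops included, and the job is handed in when it is done.

```bash
ls; mkdir -p pics
python3 - <<'E'
from bench import r
import cv2,numpy as np
o=r.observe();print(o)
for n in("scene","top"):
    cv2.imwrite(f"pics/{n}0.png",r.grab_frame(n)[:,:,::-1]);m=r.camera_model(n);print(n,{k:np.round(v,3).tolist() for k,v in m.items()})
m=r.camera_model("wrist");print({k:np.round(v,3).tolist() for k,v in m.items()})
E
```

```text
pics
{'time': 0.0, 'joints': array([70.41242262, 27.37440666,  1.28100566, 89.17850542, -0.66046893,
       63.55649354, -4.76092342]), 'qvel': array([-0.02560064, -0.03719377,  0.04491508, -0.04548053,  0.026523  ,
        0.01686207, -0.09510504]), 'joint_torque': array([-1.29135742e-04, -5.96462452e+01,  1.60780605e+00, -2.81200433e+01,
        1.23868149e-02,  9.48310015e-03,  2.20967837e-05]), 'ee_pos': array([ 0.15621606, -0.65610369,  0.24734084]), 'ee_rot': array([[ 9.72800613e-01,  2.31643459e-01, -5.23973892e-04],
       [ 2.31644023e-01, -9.72799130e-01,  1.70253097e-03],
       [-1.15341184e-04, -1.77759859e-03, -9.99998413e-01]]), 'wrist_force': array([0.8968815 , 1.34655724, 0.3815674 ]), 'wrist_torque': array([-0.01093199,  0.0168364 , -0.02730767]), 'grasp_force': 0.0, 'gripper_width': 0.08569592844261303}
scene {'fx': 393.212, 'fy': 393.212, 'cx': 284.859, 'cy': 202.741, 'T': [[-0.545, 0.624, -0.561, 1.223], [0.839, 0.407, -0.362, 0.393], [0.002, -0.668, -0.744, 0.898], [0.0, 0.0, 0.0, 1.0]]}
top {'fx': 381.412, 'fy': 381.412, 'cx': 280.55, 'cy': 206.339, 'T': [[-0.006, -0.996, 0.085, 0.485], [-1.0, 0.006, -0.005, 0.002], [0.004, -0.085, -0.996, 1.25], [0.0, 0.0, 0.0, 1.0]]}
{'fx': 325.192, 'fy': 325.192, 'cx': 274.518, 'cy': 206.052, 'T': [[0.232, -0.931, -0.28, 0.227], [-0.973, -0.223, -0.065, -0.64], [-0.002, 0.288, -0.958, 0.373], [0.0, 0.0, 0.0, 1.0]]}
```

View pics/top0.png

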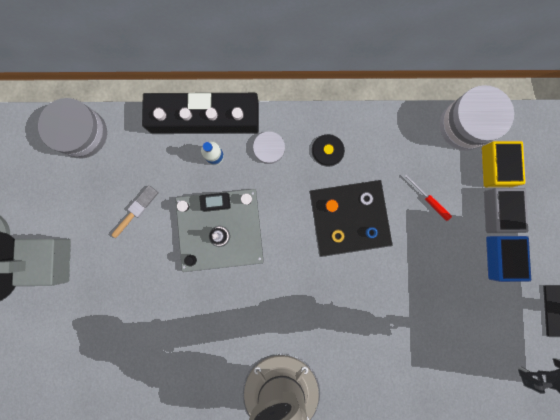

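View pics/scene0.png

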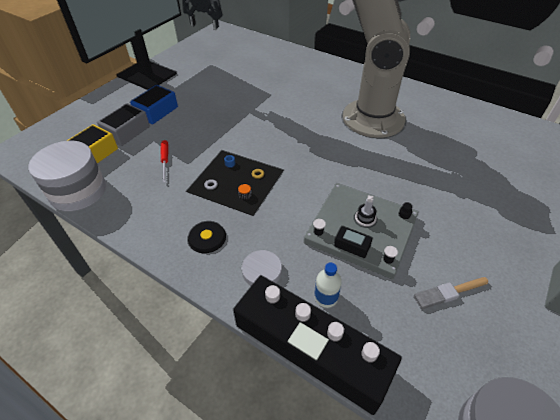

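The top view shows the cap at (332,206), steel spare (367,199), brass washer (338,236), blue spacer (372,232) and spindle (219,237). The scene view agrees.

```bash
cat > h.py <<'E'
import numpy as np,cv2
from bench import r
def ray(m,u,v,fish=False):
    a=np.array([(u-m['cx'])/m['fx'],(v-m['cy'])/m['fy']])
    if fish:
        t=np.hypot(*a); d=np.r_[a/t*np.sin(t),np.cos(t)] if t>1e-9 else np.array([0,0,1.])
    else: d=np.r_[a,1.]
    T=np.array(m['T']); return T[:3,3],T[:3,:3]@d
def at(m,u,v,z,fish=False):
    o,d=ray(m,u,v,fish); return o+d*(z-o[2])/d[2]
def proj(m,p,fish=False):
    T=np.array(m['T']); q=T[:3,:3].T@(np.array(p)-T[:3,3])
    if fish:
        n=np.hypot(q[0],q[1]);t=np.arctan2(n,q[2]);a=q[:2]/n*t
    else:a=q[:2]/q[2]
    return a[0]*m['fx']+m['cx'],a[1]*m['fy']+m['cy']
def blob(im,lo,hi,box=None):
    h=cv2.cvtColor(im,cv2.COLOR_RGB2HSV);k=cv2.inRange(h,lo,hi)
    if box: q=np.zeros_like(k);x0,y0,x1,y1=box;q[y0:y1,x0:x1]=1;k*=q
    n,l,s,c=cv2.connectedComponentsWithStats(k);i=1+np.argmax(s[1:,4])
    pts=cv2.findNonZero((l==i).astype(np.uint8))
    (cx,cy),rad=cv2.minEnclosingCircle(pts)
    return (cx,cy),rad,c[i],s[i,4]
def shift(target):
    "tool-frame shift in mm to bring TCP to target"
    o=r.observe();return np.round(o['ee_rot'].T@(np.array(target)-o['ee_pos'])*1e3,1)
C={'orange':((5,150,100),(16,255,255)),'brass':((17,80,80),(32,255,255)),'blue':((100,120,40),(125,255,255))}
E
python3 - <<'E'
from h import *
im=cv2.imread('pics/top0.png')[:,:,::-1].copy();m=r.camera_model('top')
for n,z in(('orange',.034),('brass',.011),('blue',.029)):
    c,rad,ce,a=blob(im,*C[n],box=(310,180,392,255));p=at(m,*c,z);print(n,np.round(c,1),round(rad,1),np.round(p,4),shift([*p[:2],.2]))
print('nose',at(m,217.5,236,.122))
for u,v in((310,191),(382,181),(391,245),(319,256)):print('mat',at(m,u,v,.004).round(3))
E
```

```text
orange [331.7 205.2] 6.4 [ 0.5911 -0.1679  0.034 ] [ 536.1 -374.2   48. ]
brass [337.8 235.7] 6.7 [ 0.494  -0.1893  0.011 ] [ 436.7 -375.9   48. ]
blue [371.3 232.1] 6.1 [ 0.5044 -0.2937  0.029 ] [ 422.7 -271.9   47.8]
nose [0.49439067 0.18257928 0.122     ]
mat [ 0.641 -0.102  0.004]
mat [ 0.673 -0.34   0.004]
mat [ 0.463 -0.363  0.004]
mat [ 0.429 -0.128  0.004]
```

```bash
python3 -m handwheel '[35,-23,4,0,0,0,60, 35,-23,4,0,0,0,60, 35,-23,4,0,0,0,60, 35,-23,4,0,0,0,60, 35,-23,4,0,0,0,60, 35,-23,4,0,0,0,60, 35,-23,4,0,0,0,60, 35,-23,4,0,0,0,60, 35,-23,4,0,0,0,60, 35,-22,4,0,0,0,60, 35,-22,4,0,0,0,60, 37,-21,4,0,0,0,60, 0,0,0,0,0,0,60, 0,0,0,0,0,0,60]' 40
python3 - <<'E'
from h import *
m=r.camera_model('wrist');im=r.grab_frame('wrist');cv2.imwrite('pics/w1.png',im[:,:,::-1])
for n,z in(('orange',.034),('brass',.011),('blue',.029)):
    try:
        c,rad,ce,a=blob(im,*C[n]);p=at(m,*c,z,True);print(n,np.round(c,1),round(rad,1),np.round(ce,1),np.round(p,4),shift([*p[:2],.1]))
    except Exception as e:print(n,e)
E
```

```text
time: 1.5
ee_pos: [0.5043, -0.2931, 0.1998]
ee_rot: [[0.972, 0.234, -0.001], [0.234, -0.972, 0.001], [-0.001, -0.001, -1.0]]
wrist_force: [-0.2, -1.0, 0.2]
gripper_width: 0.0654
grasp_force: 0.0
orange [155.  72.] 18.4 [147.8  70.7] [ 0.5884 -0.1599  0.034 ] [ 114.1 -111.3   99.8]
brass [162.1  72.7] 19.8 [162.5  72.8] [ 0.5899 -0.1584  0.011 ] [ 115.9 -112.3   99.8]
blue [532.6 314.5] 52.6 [527.3 310.8] [ 0.4146 -0.7084  0.029 ] [-182.1  382.1  100. ]
```

View pics/w1.png

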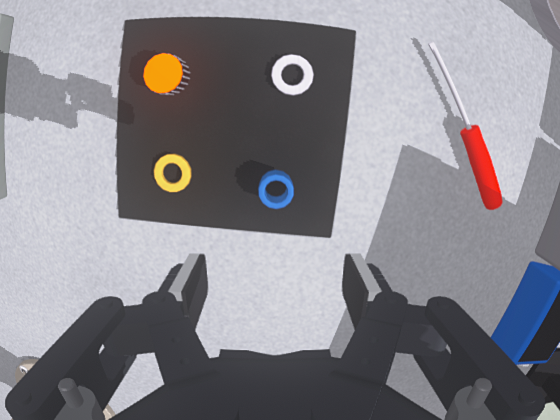

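The wrist view shows the blue spacer top at (276,189), brass at (172,172), the cap's orange top at (163,73) and the spare at (292,75). My search picked up the wrong blobs, so I'll restrict it to the mat.

Run:
```python
from h import *
im=cv2.imread('pics/w1.png')[:,:,::-1].copy();m=r.camera_model('wrist')
for n,z,b,lo,hi in(('cap',.034,(130,40,190,100),(8,150,150),(25,255,255)),('brass',.011,(140,140,205,205),(17,80,120),(32,255,255)),('blue',.029,(245,160,310,215),(100,150,190),(115,255,255))):
    c,rad,ce,a=blob(im,lo,hi,b);p=at(m,*c,z,True);print(n,np.round(c,1),round(rad,1),np.round(p,4),shift([*p[:2],.1]))
    q=at(m,c[0]+rad,c[1],z,True);print('  R',np.linalg.norm(q-p))
print('tcp px',proj(m,[.5043,-.2931,.0],True))
```

```text
cap [161.9  72.5] 20.6 [ 0.5882 -0.1686  0.034 ] [ 111.9 -102.9   99.8]
  R 0.019982993109275086
brass [172.6 172.4] 19.6 [ 0.4922 -0.1907  0.011 ] [  13.4 -103.6   99.9]
  R 0.02082316049370264
blue [275.7 190.5] 17.3 [ 0.5019 -0.2958  0.029 ] [-1.5  0.9 99.9]
  R 0.016201272771454476
tcp px (np.float64(273.5429470281791), np.float64(180.86921996357864))
```

```bash
python3 -m handwheel '[-1.5,1,40,0,0,0,60, 0,0,45,0,0,0,60, 0,0,45,0,0,0,60, 0,0,30,0,0,0,60, 0,0,10,0,0,0,60, 0,0,0,0,0,0,60, 0,0,0,0,0,0,200, 0,0,0,0,0,0,200, 0,0,0,0,0,0,200, 0,0,0,0,0,0,200, 0,0,0,0,0,0,200, 0,0,0,0,0,0,200]' 40
```

```text
time: 2.75
ee_pos: [0.5039, -0.2966, 0.0326]
ee_rot: [[0.973, 0.231, 0.003], [0.231, -0.973, -0.002], [0.003, 0.003, -1.0]]
wrist_force: [-1.3, 0.1, 3.7]
gripper_width: 0.0319
grasp_force: 39.2
```

```bash
python3 -m handwheel '[0,0,-20,0,0,0,200, 0,0,-45,0,0,0,200, 0,0,-45,0,0,0,200, 0,-15,-45,0,0,0,200, 5,-35,-22,0,0,0,200, 7,-46,0,0,0,0,200, 7,-46,0,0,0,0,200, 7,-46,0,0,0,0,200, 7,-46,0,0,0,0,200, 7,-46,0,0,0,0,200, 7,-46,0,0,0,0,200, 7,-46,0,0,0,0,200, 7,-46,0,0,0,0,200, 7,-40,0,0,0,0,200, 0,-20,0,0,0,0,200, 0,0,0,0,0,0,200, 0,0,0,0,0,0,200]' 40
python3 - <<'E'
from h import *
m=r.camera_model('wrist');im=r.grab_frame('wrist');cv2.imwrite('pics/w2.png',im[:,:,::-1])
print(proj(m,[.4944,.1826,.122],True),r.observe()['ee_pos'],r.observe()['gripper_width'])
E
```

```text
time: 4.45
ee_pos: [0.4583, 0.185, 0.2081]
ee_rot: [[0.973, 0.232, 0.002], [0.232, -0.973, -0.0], [0.001, 0.001, -1.0]]
wrist_force: [-0.1, -0.1, 0.4]
gripper_width: 0.0323
grasp_force: 39.9
(np.float64(290.82450789784946), np.float64(168.79809299953666)) [0.45845884 0.18404606 0.20793326] 0.03221480783518769
```

View pics/w2.png

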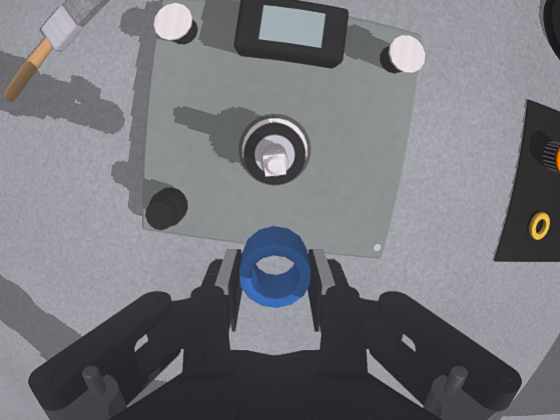

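The spindle is near (275,160), inside the roller ring at (275,150), and the blue spacer is held square in the fingers around (274,267). I'll zoom in on the spindle.

Run:
```python
import cv2
im=cv2.imread('pics/w2.png')[105:195,230:320];cv2.imwrite('pics/c2.png',cv2.resize(im,None,fx=6,fy=6,interpolation=cv2.INTER_CUBIC))
```

```text
(no output)
```

View pics/c2.png

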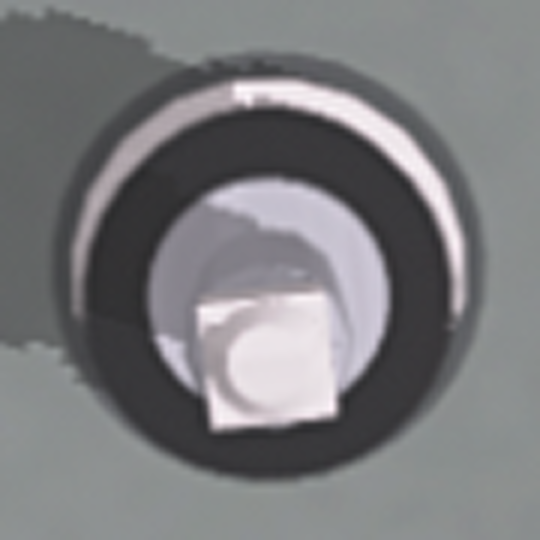

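Square corners in the crop: (197,298), (328,287), (338,412), (212,430). I'll locate the spindle and the held spacer's offset from these.

```bash
cat >> h.py <<'E'
def held(im,m,o,mask,R,ztop,zbot,box):
    "fit in-hand cylinder offset (tool x,y mm) by silhouette; ztop,zbot tool z of its ends in m"
    x0,y0,x1,y1=box;best=[]
    a=np.linspace(0,2*np.pi,60)
    for dx in np.arange(-8,8.1,.5):
        for dy in np.arange(-3,3.1,.5):
            P=[proj(m,o['ee_pos']+o['ee_rot']@np.array([dx/1e3+R*np.cos(t),dy/1e3+R*np.sin(t),z]),True) for z in(ztop,zbot) for t in a]
            k=np.zeros(im.shape[:2],np.uint8);cv2.fillConvexPoly(k,cv2.convexHull(np.float32(P)).astype(np.int32),255)
            A=k[y0:y1,x0:x1]>0;B=mask[y0:y1,x0:x1]>0
            best.append(((A&B).sum()/(A|B).sum(),dx,dy))
    return sorted(best)[-3:]
E
python3 - <<'E'
from h import *
m=r.camera_model('wrist');o=r.observe();im=cv2.imread('pics/w2.png')[:,:,::-1].copy()
q=lambda u,v,z:at(m,230-.4+u/6,105-.4+v/6,z,True)
P=np.array([q(*c,.119) for c in((197,298),(328,287),(338,412),(212,430))]);print('sq',P.mean(0).round(4))
e=np.roll(P,-1,0)-P;print('len',np.linalg.norm(e,axis=1).round(4),'ang mod90',(np.degrees(np.arctan2(e[:,1],e[:,0]))%90).round(1))
print('roller',q(268,292,.066).round(4),'ring L/R/T/B',[q(*c,.066)[:2].round(4) for c in((85,292),(452,292),(268,105),(268,480))])
h=cv2.cvtColor(im,cv2.COLOR_RGB2HSV);k=cv2.inRange(h,(100,120,40),(125,255,255))
kk=np.zeros_like(k);cs,_=cv2.findContours(k,0,1);cs=[c for c in cs if cv2.pointPolygonTest(cv2.convexHull(c),(274,267),False)>0]
cv2.fillPoly(kk,cs,255);print(cv2.boundingRect(cs[0]))
print(held(im,m,o,kk,.017,.0036,.0286,(235,215,315,320)))
E
```

```text
sq [0.4947 0.1928 0.119 ]
len [0.0145 0.0141 0.0142 0.015 ] ang mod90 [18.2 18.2 21.6 19.3]
roller [0.4951 0.193  0.066 ] ring L/R/T/B [array([0.4894, 0.2176]), array([0.501 , 0.1683]), array([0.5202, 0.1989]), array([0.4692, 0.1868])]
(239, 227, 72, 81)
[(np.float64(0.8912492691483141), np.float64(-1.5), np.float64(0.5)), (np.float64(0.8919446069826409), np.float64(-1.0), np.float64(0.0)), (np.float64(0.8922926829268293), np.float64(-1.5), np.float64(0.0))]
```

```bash
python3 -m handwheel '[20,0,0,0,0,0,200, 19,0,10,0,0,0,200, 0,0,20,0,0,0,200, 0,0,20,0,0,0,200, 0,0,8,0,0,0,200, 0,0,4,0,0,0,200, 0,0,0,0,0,0,200, 0,0,0,0,0,0,200]' 40
python3 - <<'E'
from h import *
m=r.camera_model('wrist');im=r.grab_frame('wrist')
cv2.imwrite('pics/w3.png',cv2.resize(im[130:330,200:350],None,fx=3.5,fy=3)[:,:,::-1])
print(r.observe()['ee_pos'],shift([.4949+.0015*.973,.1929+.0015*.232,.14]))
E
```

```text
time: 5.3
ee_pos: [0.4966, 0.1941, 0.1461]
ee_rot: [[0.973, 0.231, 0.001], [0.231, -0.973, 0.0], [0.001, -0.0, -1.0]]
wrist_force: [-0.6, -0.3, -0.4]
gripper_width: 0.0318
grasp_force: 39.9
[0.49662338 0.19421958 0.14621789] [-0.5  0.9  6.2]
```

View pics/w3.png

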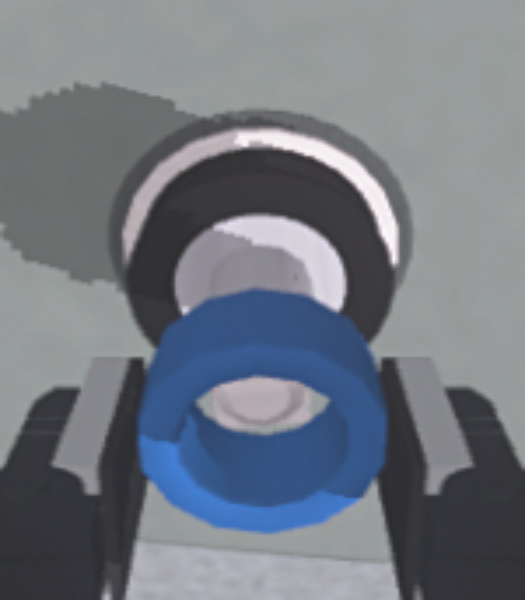

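The nose sits inside the spacer's bore and is centred sideways (nose x≈262, spacer x≈264 in the crop). I'll lower it in small steps and check the force.

```bash
python3 -m handwheel '[-0.3,0.3,4,0,0,0,200, 0,0,4,0,0,0,200, 0,0,3,0,0,0,200, 0,0,2,0,0,0,200, 0,0,2,0,0,0,200, 0,0,0,0,0,0,200]' 40
```

```text
time: 5.95
ee_pos: [0.4956, 0.1938, 0.13]
ee_rot: [[0.973, 0.232, -0.001], [0.232, -0.973, -0.0], [-0.001, 0.0, -1.0]]
wrist_force: [-0.4, -0.0, -0.2]
gripper_width: 0.0321
grasp_force: 39.9
```

Already on the shaft with no contact force. Next I lower it onto the roller.

```bash
python3 -m handwheel '[0,0,7,0,0,0,200, 0,0,8,0,0,0,200, 0,0,8,0,0,0,200, 0,0,7,0,0,0,200, 0,0,3.5,0,0,0,200, 0,0,0,0,0,0,200]' 40
```

```text
time: 6.55
ee_pos: [0.4954, 0.1936, 0.096]
ee_rot: [[0.973, 0.232, -0.001], [0.232, -0.973, -0.0], [-0.001, 0.0, -1.0]]
wrist_force: [0.5, 0.1, -0.1]
gripper_width: 0.0321
grasp_force: 39.9
```

```bash
python3 -m handwheel '[0,0,1,0,0,0,200, 0,0,0,0,0,0,60, 0,0,0,0,0,0,60, 0,0,0,0,0,0,60, 0,0,-25,0,0,0,60, 0,0,-45,0,0,0,60, 0,0,-45,0,0,0,60, -10,40,-5,0,0,0,60, -12,48,0,0,0,0,60, -12,48,0,0,0,0,60, -12,48,0,0,0,0,60, -12,48,0,0,0,0,60, -12,48,20,0,0,0,60, -12,48,30,0,0,0,60, -10.5,45,30,0,0,0,60, 0,0,10,0,0,0,60, 0,0,0,0,0,0,60, 0,0,0,0,0,0,60]' 40
python3 - <<'E'
from h import *
m=r.camera_model('wrist');im=r.grab_frame('wrist');cv2.imwrite('pics/w4.png',im[:,:,::-1])
u,v=proj(m,[.4922,-.1907,.011],True);print(u,v)
b=tuple(int(t) for t in(u-60,v-60,u+60,v+60))
c,rad,ce,a=blob(im,(17,80,120),(32,255,255),b);p=at(m,*c,.011,True);print(c,rad,p.round(4),shift([*p[:2],.024]))
m=r.camera_model('top');im=r.grab_frame('top');cv2.imwrite('pics/top1.png',im[:,:,::-1])
E
```

```text
time: 8.35
ee_pos: [0.4928, -0.175, 0.1344]
ee_rot: [[0.972, 0.233, 0.001], [0.233, -0.972, 0.001], [0.001, -0.001, -1.0]]
wrist_force: [-0.2, 0.9, 0.9]
gripper_width: 0.0654
grasp_force: 0.0
293.69117444747235 208.4627499024852
(289.0, 206.0) 24.738733291625977 [ 0.4933 -0.1865  0.011 ] [ -2.9  11.4 110.8]
```

```bash
python3 -m handwheel '[-3,12,20,0,0,0,60, 0,0,20,0,0,0,60, 0,0,0,0,0,0,60, 0,0,0,0,0,0,60]' 40
python3 - <<'E'
from h import *
m=r.camera_model('wrist');im=r.grab_frame('wrist');cv2.imwrite('pics/w5.png',im[:,:,::-1])
u,v=proj(m,[.4932,-.1885,.011],True);print(u,v)
b=tuple(int(t) for t in(u-75,v-75,u+75,v+75))
c,rad,ce,a=blob(im,(17,60,80),(35,255,255),b);p=at(m,*c,.011,True);print(c,rad,ce,a,p.round(4),shift([*p[:2],.024]))
q=at(m,c[0]+rad,c[1],.011,True);print('R',np.linalg.norm(q-p))
E
```

```text
time: 8.85
ee_pos: [0.4928, -0.1877, 0.0948]
ee_rot: [[0.972, 0.233, 0.001], [0.233, -0.972, 0.0], [0.001, -0.0, -1.0]]
wrist_force: [-0.7, -0.2, 0.4]
gripper_width: 0.0653
grasp_force: 0.0
275.9547578602985 219.26007847086058
(273.6071472167969, 218.39285278320312) 29.151575088500977 [273.65837563 218.0928934 ] 1970 [ 0.4934 -0.1868  0.011 ] [ 0.5 -1.1 71.1]
R 0.019847815492346196
```

View pics/w5.png

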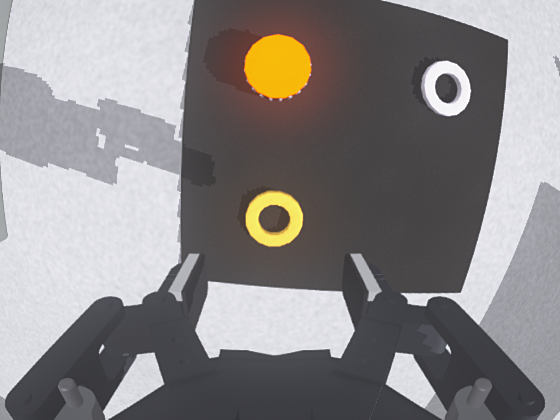

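The washer is centred at (274,218), the cap at (278,67). I'll descend with the fingers pre-closed to about 46 mm.

```bash
python3 -m handwheel '[0.5,-1.1,20,0,0,0,115, 0,0,25,0,0,0,115, 0,0,16,0,0,0,115, 0,0,6,0,0,0,115, 0,0,2,0,0,0,115, 0,0,0,0,0,0,115]' 40; python3 -m handwheel '[0,0,1.5,0,0,0,115, 0,0,0,0,0,0,115]'
```

```text
time: 9.5
ee_pos: [0.4932, -0.1875, 0.0258]
ee_rot: [[0.973, 0.232, 0.001], [0.232, -0.973, -0.0], [0.001, 0.001, -1.0]]
wrist_force: [0.1, 0.1, -0.4]
gripper_width: 0.0471
grasp_force: 0.0
time: 9.7
ee_pos: [0.4929, -0.1877, 0.0241]
ee_rot: [[0.973, 0.232, 0.001], [0.232, -0.973, -0.0], [0.001, 0.001, -1.0]]
wrist_force: [0.4, -0.4, 0.0]
gripper_width: 0.0471
grasp_force: 0.0
```

```bash
python3 -m handwheel '[0,0,1.5,0,0,0,115, 0,0,0,0,0,0,115]';python3 -m handwheel '[0,0,1.5,0,0,0,115, 0,0,0,0,0,0,115]'; python3 -m handwheel '[0,0,1,0,0,0,115, 0,0,0,0,0,0,115]'
```

```text
time: 9.9
ee_pos: [0.4924, -0.1876, 0.022]
ee_rot: [[0.973, 0.232, 0.0], [0.232, -0.973, -0.0], [0.0, 0.0, -1.0]]
wrist_force: [0.0, 0.5, -0.3]
gripper_width: 0.0471
grasp_force: 0.0
time: 10.1
ee_pos: [0.4923, -0.1875, 0.0203]
ee_rot: [[0.973, 0.232, -0.0], [0.232, -0.973, 0.0], [-0.0, -0.0, -1.0]]
wrist_force: [-0.2, 0.0, -1.1]
gripper_width: 0.0468
grasp_force: 0.0
time: 10.3
ee_pos: [0.4923, -0.1875, 0.0193]
ee_rot: [[0.973, 0.232, -0.0], [0.232, -0.973, 0.0], [-0.0, -0.0, -1.0]]
wrist_force: [-0.4, -0.2, -0.3]
gripper_width: 0.047
grasp_force: 0.0
```

```bash
python3 -m handwheel '[0,0,0,0,0,0,180, 0,0,0,0,0,0,180, 0,0,0,0,0,0,180, 0,0,0,0,0,0,180, 0,0,0,0,0,0,180]' 40; python3 -m handwheel '[0,0,-5,0,0,0,180, 0,0,-15,0,0,0,180, 0,0,0,0,0,0,180]'
```

```text
time: 10.8
ee_pos: [0.4928, -0.1877, 0.02]
ee_rot: [[0.973, 0.232, 0.001], [0.232, -0.973, -0.0], [0.001, 0.001, -1.0]]
wrist_force: [-0.4, -0.2, 5.7]
gripper_width: 0.0376
grasp_force: 41.2
time: 11.1
ee_pos: [0.4935, -0.1879, 0.0408]
ee_rot: [[0.973, 0.232, 0.003], [0.232, -0.973, -0.001], [0.002, 0.001, -1.0]]
wrist_force: [-0.6, -0.1, -0.2]
gripper_width: 0.0376
grasp_force: 40.1
```

```bash
python3 -m handwheel '[0,0,-40,0,0,0,180, 0,0,-45,0,0,0,180, 0,-10,-40,0,0,0,180, 9,-40,-30,0,0,0,180, 10,-40,0,0,0,0,180, 10,-40,0,0,0,0,180, 10,-40,0,0,0,0,180, 10,-40,0,0,0,0,180, 10,-40,0,0,0,0,180, 10,-40,0,0,0,0,180, 10,-40,0,0,0,0,180, 10,-30,0,0,0,0,180, 9,-10,0,0,0,0,180, 0,0,0,0,0,0,180, 0,0,0,0,0,0,180]'
python3 - <<'E'
from h import *
m=r.camera_model('wrist');o=r.observe();im=r.grab_frame('wrist');cv2.imwrite('pics/w6.png',im[:,:,::-1])
h=cv2.cvtColor(im,cv2.COLOR_RGB2HSV);k=cv2.inRange(h,(17,60,60),(35,255,255))
cs,_=cv2.findContours(k,0,1);c=max(cs,key=cv2.contourArea);kk=np.zeros_like(k);cv2.fillPoly(kk,[cv2.convexHull(c)],255);b=cv2.boundingRect(c)
print(b,held(im,m,o,kk,.02,.009,.016,(b[0]-5,b[1]-8,b[0]+b[2]+5,b[1]+b[3]+8)))
print(o['ee_pos'],shift([.4937,.1928,.14]))
E
```

```text
time: 12.6
ee_pos: [0.5021, 0.1927, 0.1934]
ee_rot: [[0.973, 0.23, -0.001], [0.23, -0.973, -0.001], [-0.001, 0.001, -1.0]]
wrist_force: [0.7, -0.8, 0.3]
gripper_width: 0.0379
grasp_force: 40.4
(234, 230, 82, 76) [(np.float64(0.9172538392050588), np.float64(0.0), np.float64(0.5)), (np.float64(0.9175555957331405), np.float64(-0.5), np.float64(0.5)), (np.float64(0.918581508956034), np.float64(-1.0), np.float64(0.0))]
[0.5021486  0.19271141 0.19337376] [-8.  -2.6 53.4]
```

```bash
python3 -m handwheel '[-7.5,-2.4,15,0,0,0,180, 0,0,25,0,0,0,180, 0,0,11,0,0,0,180, 0,0,4,0,0,0,180, 0,0,0,0,0,0,180, 0,0,0,0,0,0,180]'
python3 - <<'E'
from h import *
m=r.camera_model('wrist');o=r.observe();im=r.grab_frame('wrist')
cv2.imwrite('pics/w7.png',cv2.resize(im[170:330,190:360],None,fx=3.5,fy=3.5)[:,:,::-1])
c=lambda p:np.array(proj(m,p,True))-[190,170]
print(o['ee_pos'],'spindle nose px',c([.4945,.193,.122])*3.5,'hole top px',c(o['ee_pos']+o['ee_rot']@[.0002,0,.009])*3.5,'sq',c([.4945,.193,.119])*3.5)
E
```

```text
time: 13.25
ee_pos: [0.4948, 0.195, 0.1397]
ee_rot: [[0.973, 0.231, 0.001], [0.231, -0.973, 0.0], [0.001, -0.0, -1.0]]
wrist_force: [-0.3, 0.5, 0.3]
gripper_width: 0.0376
grasp_force: 40.4
[0.49483418 0.19497755 0.13968244] spindle nose px [309.53747759 332.24955296] hole top px [296.35967762 355.10859205] sq [309.31874961 322.74815853]
```

View pics/w7.png

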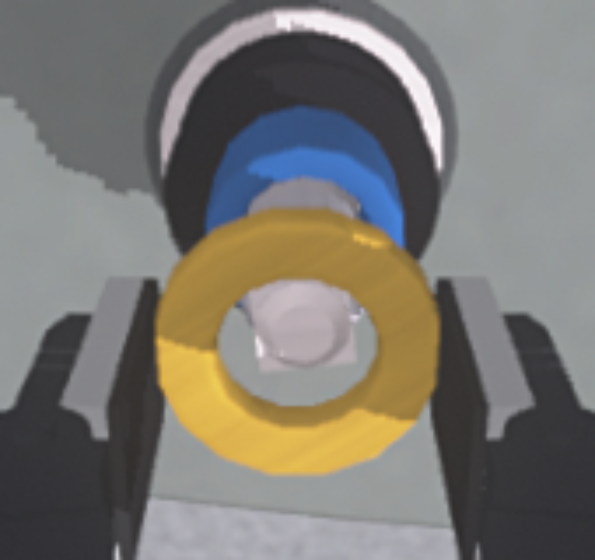

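The view shows the spacer seated on the roller, the nose at about (303,332) and the washer hole at about (298,352). That calls for a shift of −0.8 in x and +1.0 in y, then lowering.

```bash
python3 -m handwheel '[-0.8,1,2,0,0,0,180, 0,0,3,0,0,0,180, 0,0,3,0,0,0,180, 0,0,3,0,0,0,180, 0,0,0,0,0,0,180]';python3 -m handwheel '[0,0,2,0,0,0,180, 0,0,2,0,0,0,180, 0,0,2,0,0,0,180, 0,0,2,0,0,0,180, 0,0,0,0,0,0,180]'
```

```text
time: 13.8
ee_pos: [0.4933, 0.1938, 0.1274]
ee_rot: [[0.973, 0.232, -0.001], [0.232, -0.973, -0.0], [-0.001, 0.0, -1.0]]
wrist_force: [-0.1, 0.7, -0.4]
gripper_width: 0.0381
grasp_force: 40.4
time: 14.3
ee_pos: [0.4935, 0.1938, 0.1196]
ee_rot: [[0.973, 0.232, -0.0], [0.232, -0.973, -0.0], [-0.001, 0.0, -1.0]]
wrist_force: [0.5, -0.5, -0.4]
gripper_width: 0.0375
grasp_force: 40.4
```

```bash
python3 -m handwheel '[0,0,4,0,0,0,180, 0,0,4,0,0,0,180, 0,0,3,0,0,0,180, 0,0,0,0,0,0,180]';python3 -m handwheel '[0,0,1,0,0,0,180, 0,0,0,0,0,0,180]'
```

```text
time: 14.7
ee_pos: [0.4933, 0.1937, 0.1083]
ee_rot: [[0.973, 0.232, -0.001], [0.232, -0.973, -0.0], [-0.001, 0.0, -1.0]]
wrist_force: [-0.9, 0.3, 0.0]
gripper_width: 0.0376
grasp_force: 40.4
time: 14.9
ee_pos: [0.4936, 0.1939, 0.1079]
ee_rot: [[0.973, 0.232, -0.0], [0.232, -0.973, -0.0], [-0.0, -0.0, -1.0]]
wrist_force: [-0.4, 0.2, 0.1]
gripper_width: 0.0378
grasp_force: 40.4
```

```bash
python3 -m handwheel '[0,0,0,0,0,0,60, 0,0,0,0,0,0,60, 0,0,0,0,0,0,60, 0,0,-20,0,0,0,60, 0,0,-40,0,0,0,60, 0,10,-40,0,0,0,60, 1,40,0,0,0,0,60, 1,42,0,0,0,0,60, 1,42,0,0,0,0,60, 1,42,0,0,0,0,60, 1,42,0,0,0,0,60, 1,42,0,0,0,0,60, 1,42,15,0,0,0,60, 1,42,25,0,0,0,60, 0,28,25,0,0,0,60, 0,5,15,0,0,0,60, 0,0,0,0,0,0,60, 0,0,0,0,0,0,60]'
python3 - <<'E'
from h import *
m=r.camera_model('wrist');im=r.grab_frame('wrist');cv2.imwrite('pics/w8.png',im[:,:,::-1])
u,v=proj(m,[.588,-.166,.034],True);print(u,v)
b=tuple(int(t) for t in(u-75,v-75,u+75,v+75))
c,rad,ce,a=blob(im,(5,150,150),(25,255,255),b);p=at(m,*c,.034,True);print(c,rad,ce,a,p.round(4),shift([*p[:2],.04]))
q=at(m,c[0]+rad,c[1],.034,True);print('R',np.linalg.norm(q-p))
m=r.camera_model('top');cv2.imwrite('pics/top2.png',r.grab_frame('top')[:,:,::-1])
E
```

```text
time: 16.7
ee_pos: [0.5889, -0.1692, 0.1283]
ee_rot: [[0.972, 0.233, -0.0], [0.233, -0.972, 0.001], [0.0, -0.001, -1.0]]
wrist_force: [1.0, 0.5, 0.6]
gripper_width: 0.0653
grasp_force: 0.0
270.16429871657704 214.93530183679988
(270.5, 212.57142639160156) 26.72097396850586 [270.58719852 212.10204082] 2156 [ 0.5898 -0.1658  0.034 ] [ 0.9 -2.9 89. ]
R 0.01897710759296067
```

```bash
python3 -m handwheel '[1,-3,30,0,0,0,60, 0,0,40,0,0,0,60, 0,0,20,0,0,0,60, 0,0,8,0,0,0,60, 0,0,0,0,0,0,60, 0,0,0,0,0,0,200, 0,0,0,0,0,0,200, 0,0,0,0,0,0,200, 0,0,0,0,0,0,200, 0,0,0,0,0,0,200, 0,0,0,0,0,0,200]' 50
```

```text
time: 17.9
ee_pos: [0.5905, -0.1679, 0.0321]
ee_rot: [[0.973, 0.232, 0.003], [0.232, -0.973, -0.001], [0.003, 0.001, -1.0]]
wrist_force: [-1.3, 0.1, 5.6]
gripper_width: 0.0357
grasp_force: 49.5
```

```bash
python3 -m handwheel '[0,0,-15,0,0,0,200, 0,0,-40,0,0,0,200, 0,0,-45,0,0,0,200, 0,-10,-45,0,0,0,200, -1,-40,-28,0,0,0,200, -1,-40,0,0,0,0,200, -1,-40,0,0,0,0,200, -1,-40,0,0,0,0,200, -1,-40,0,0,0,0,200, -1,-40,0,0,0,0,200, -1,-40,0,0,0,0,200, -1,-40,0,0,0,0,200, -1,-40,0,0,0,0,200, -2,-10,0,0,0,0,200, 0,0,0,0,0,0,200, 0,0,0,0,0,0,200]'
python3 - <<'E'
from h import *
o=r.observe();print(o['ee_pos'],o['joints'].round(1),shift([.494,.1935,.16]))
m=r.camera_model('wrist');cv2.imwrite('pics/w9.png',r.grab_frame('wrist')[:,:,::-1])
E
```

```text
time: 19.5
ee_pos: [0.4908, 0.1979, 0.2036]
ee_rot: [[0.973, 0.231, 0.001], [0.231, -0.973, -0.001], [0.001, 0.001, -1.0]]
wrist_force: [0.3, -0.4, -0.5]
gripper_width: 0.0356
grasp_force: 50.1
[0.49082238 0.19788438 0.20361152] [  -9.    18.3  -23.8  110.4    9.2   53.1 -113.9] [ 2.   5.  43.6]
```

View pics/w9.png

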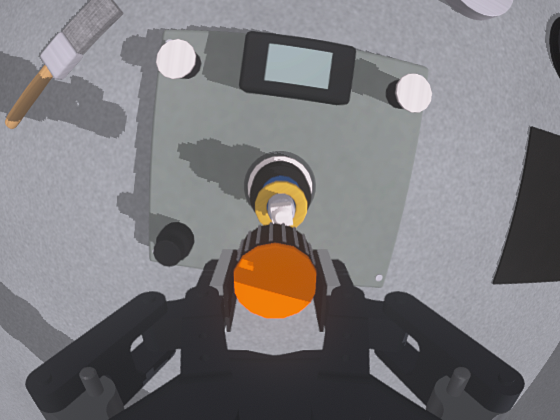

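```bash
python3 -m handwheel '[2,5,15,0,0,0,200, 0,0,20,0,0,0,200, 0,0,9,0,0,0,200, 0,0,0,0,0,0,200, 0,0,0,0,0,0,200]'
python3 -c "
from h import *
print(shift([.494,.1935,.146]))"
```

```text
time: 20.05
ee_pos: [0.4939, 0.1944, 0.1593]
ee_rot: [[0.973, 0.231, 0.0], [0.231, -0.973, -0.0], [0.0, 0.0, -1.0]]
wrist_force: [0.0, 0.3, -0.6]
gripper_width: 0.0358
grasp_force: 50.1
[-0.1  0.9 13.3]
```

```bash
python3 -m handwheel '[0,0.9,6,0,0,0,200, 0,0,5,0,0,0,200, 0,0,3,0,0,0,200, 0,0,0,0,0,0,200]'; python3 -m handwheel '[0,0,2,0,0,0,200, 0,0,2,0,0,0,200, 0,0,2,0,0,0,200, 0,0,0,0,0,0,200]'
```

```text
time: 20.45
ee_pos: [0.4934, 0.1939, 0.1445]
ee_rot: [[0.973, 0.232, -0.001], [0.232, -0.973, -0.0], [-0.001, 0.0, -1.0]]
wrist_force: [1.3, -0.1, -0.0]
gripper_width: 0.0358
grasp_force: 50.0
time: 20.85
ee_pos: [0.4935, 0.1939, 0.1387]
ee_rot: [[0.973, 0.232, -0.0], [0.232, -0.973, -0.0], [-0.0, 0.0, -1.0]]
wrist_force: [1.0, -0.1, -0.8]
gripper_width: 0.0358
grasp_force: 50.1
```

```bash
python3 -m handwheel '[0,0,2,0,0,0,200, 0,0,1.5,0,0,0,200, 0,0,0,0,0,0,200]'; python3 -m handwheel '[0,0,1,0,0,0,200, 0,0,1,0,0,0,200, 0,0,0,0,0,0,200]'
```

```text
time: 21.15
ee_pos: [0.4936, 0.1939, 0.1352]
ee_rot: [[0.973, 0.232, -0.0], [0.232, -0.973, -0.0], [-0.0, 0.0, -1.0]]
wrist_force: [0.5, -0.3, -0.6]
gripper_width: 0.0356
grasp_force: 50.1
time: 21.45
ee_pos: [0.4937, 0.194, 0.1334]
ee_rot: [[0.973, 0.232, 0.0], [0.232, -0.973, 0.0], [0.0, -0.0, -1.0]]
wrist_force: [-0.1, 0.1, 0.0]
gripper_width: 0.0358
grasp_force: 50.1
```

```bash
python3 -m handwheel '[0,0,1,0,0,0,200, 0,0,0,0,0,0,200]'; python3 -m handwheel '[0,0,1,0,0,0,200, 0,0,0,0,0,0,200]'
```

```text
time: 21.65
ee_pos: [0.4939, 0.1941, 0.1327]
ee_rot: [[0.973, 0.232, 0.001], [0.232, -0.973, 0.0], [0.001, -0.0, -1.0]]
wrist_force: [0.5, -0.4, 1.6]
gripper_width: 0.036
grasp_force: 50.3
time: 21.85
ee_pos: [0.4939, 0.1941, 0.1314]
ee_rot: [[0.973, 0.232, 0.001], [0.232, -0.973, 0.0], [0.001, -0.0, -1.0]]
wrist_force: [1.3, 0.1, 1.0]
gripper_width: 0.0358
grasp_force: 50.2
```

```bash
python3 -m handwheel '[0,0,0.8,0,0,0,200, 0,0,0,0,0,0,200]'; python3 -m handwheel '[0,0,0.8,0,0,0,200, 0,0,0,0,0,0,200]'
```

```text
time: 22.05
ee_pos: [0.4939, 0.1941, 0.1306]
ee_rot: [[0.973, 0.232, 0.0], [0.232, -0.973, 0.0], [0.001, -0.0, -1.0]]
wrist_force: [2.1, 1.0, 0.9]
gripper_width: 0.036
grasp_force: 50.2
time: 22.25
ee_pos: [0.4938, 0.1941, 0.1298]
ee_rot: [[0.973, 0.232, 0.0], [0.232, -0.973, 0.0], [0.0, -0.0, -1.0]]
wrist_force: [2.0, 0.7, 0.1]
gripper_width: 0.0357
grasp_force: 50.2
```

```bash
python3 -m handwheel '[0,0,1,0,0,0,200, 0,0,0,0,0,0,200]'; python3 -m handwheel '[0,0,1,0,0,0,200, 0,0,0,0,0,0,200]'; python3 -c "
from h import *
o=r.observe();print(o['wrist_force'],o['wrist_torque'],shift([.494,.1934,.1261]))"
```

```text
time: 22.45
ee_pos: [0.4938, 0.194, 0.1288]
ee_rot: [[0.973, 0.232, 0.0], [0.232, -0.973, 0.0], [0.0, -0.0, -1.0]]
wrist_force: [1.3, 0.5, 0.2]
gripper_width: 0.0359
grasp_force: 50.2
time: 22.65
ee_pos: [0.4938, 0.194, 0.1278]
ee_rot: [[0.973, 0.232, 0.0], [0.232, -0.973, 0.0], [0.0, -0.0, -1.0]]
wrist_force: [2.7, 0.7, 0.1]
gripper_width: 0.0356
grasp_force: 50.2
[2.70066274 0.6735696  0.12855363] [ 0.20659823 -0.60798719  0.0427908 ] [0.1 0.7 1.7]
```

```bash
python3 -m handwheel '[-0.3,0,1,0,0,0,200, 0,0,0,0,0,0,200]'; python3 -m handwheel '[0,0,0.8,0,0,0,200, 0,0,0,0,0,0,200]';python3 -m handwheel '[0,0,0.6,0,0,0,200, 0,0,0,0,0,0,200]'
```

```text
time: 22.85
ee_pos: [0.4936, 0.194, 0.1269]
ee_rot: [[0.973, 0.232, 0.001], [0.232, -0.973, 0.0], [0.001, -0.0, -1.0]]
wrist_force: [2.8, 1.2, 0.4]
gripper_width: 0.036
grasp_force: 50.2
time: 23.05
ee_pos: [0.4936, 0.194, 0.1261]
ee_rot: [[0.973, 0.232, 0.0], [0.232, -0.973, 0.0], [0.001, -0.0, -1.0]]
wrist_force: [4.3, 2.4, 1.1]
gripper_width: 0.0359
grasp_force: 50.3
time: 23.25
ee_pos: [0.4938, 0.1941, 0.1259]
ee_rot: [[0.973, 0.232, 0.001], [0.232, -0.973, 0.0], [0.001, -0.0, -1.0]]
wrist_force: [2.4, 1.0, 5.2]
gripper_width: 0.0361
grasp_force: 50.7
```

Contact came exactly at the fully home height, so the square was already matched. I'll press lightly, release and check.

```bash
python3 -m handwheel '[0,0,0.8,0,0,0,200, 0,0,0,0,0,0,200, 0,0,0,0,0,0,200]'; python3 -m handwheel '[0,0,-0.8,0,0,0,200, 0,0,0,0,0,0,200, 0,0,0,0,0,0,150, 0,0,0,0,0,0,60, 0,0,0,0,0,0,60, 0,0,0,0,0,0,60, 0,0,-10,0,0,0,60, 0,0,-30,0,0,0,60, -25,0,-30,0,0,0,60, -35,0,-10,0,0,0,60, 0,0,0,0,0,0,60, 0,0,0,0,0,0,60]'
python3 - <<'E'
from h import *
m=r.camera_model('wrist');im=r.grab_frame('wrist');s=r.grab_frame('scene');ms=r.camera_model('scene')
u,v=map(int,proj(ms,[.494,.1934,.1],False));print(u,v)
for z in(.128,.135):print(z,proj(m,[.494,.1934,z],True))
u2,v2=map(int,proj(m,[.494,.1934,.11],True))
a=cv2.resize(s[v-40:v+40,u-40:u+40],(400,400));b=cv2.resize(im[max(v2-75,0):v2+75,u2-75:u2+75],(400,400))
cv2.imwrite('pics/f.png',np.hstack([a,b])[:,:,::-1])
h=cv2.inRange(cv2.cvtColor(im,cv2.COLOR_RGB2HSV),(5,150,150),(25,255,255))
c,rad,ce,ar=blob(im,(5,150,150),(16,255,255),(u2-75,max(v2-75,0),u2+75,v2+75));print('cap',c,rad)
for z in(.128,.135):
    print(z,at(m,*c,z,True).round(4),'R',np.linalg.norm(at(m,c[0]+rad,c[1],z,True)-at(m,*c,z,True)).round(4))
E
```

```text
time: 23.55
ee_pos: [0.4938, 0.1942, 0.1253]
ee_rot: [[0.973, 0.232, 0.001], [0.232, -0.973, 0.0], [0.001, -0.0, -1.0]]
wrist_force: [2.7, 0.5, 6.3]
gripper_width: 0.0355
grasp_force: 50.8
time: 24.75
ee_pos: [0.4348, 0.1799, 0.2062]
ee_rot: [[0.973, 0.232, 0.001], [0.232, -0.973, -0.0], [0.001, 0.0, -1.0]]
wrist_force: [0.7, -0.2, 0.5]
gripper_width: 0.0652
grasp_force: 0.0
368 201
0.128 (np.float64(275.5398730756708), np.float64(129.85625601996054))
0.135 (np.float64(275.5756274005139), np.float64(130.50471704094184))
cap (274.39361572265625, 129.46453857421875) 30.131521224975586
0.128 [0.4941 0.1941 0.128 ] R 0.0188
0.135 [0.4944 0.1942 0.135 ] R 0.0181
```

View pics/f.png

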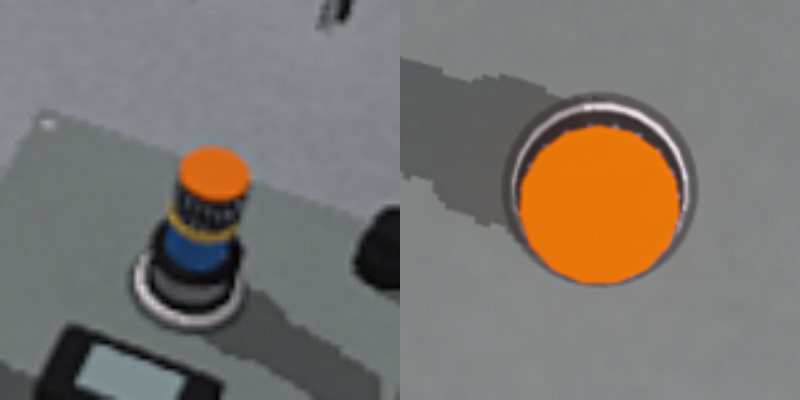

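The stack is in order: roller, blue spacer, brass washer, then cap with no gap above the washer. The cap's top radius fits the home height (18.8 mm against 19 mm true), so I'm handing in.

```bash
python3 -c "
from bench import r
print(r.hand_in())"
```

```text
the job is handed in; nothing more can be done
None
```

The blue spacer, brass washer and cap are on the spindle in that order with the cap fully home, pressed with about 6 N at most; its socket already matched the square, so no turning was needed, and the job was handed in at about 25 s.

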